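Pack the perfume set and put the stock back

TASK

Clear up after a perfume workshop: pack the finished set into the open gift box, the spray bottle and the two roll-on bottles each standing fully down in a cut-out made for it, and return the loose dropper bottle and the loose jar to the wooden trays that hold their own kind, standing upright on the tray floor. Set the glass down gently, neither dropping it nor tipping it over, and leave the card sleeves of stock where they stand in the trays.

Things in the scene. Friction and masses are not known exactly. Their poses are not given: they have to be found in the camera images.
- spray_mid (a point): The spray bottle: fat amber glass body 34 mm in diameter and 54 mm high with a white label, sloping shoulder, then a straight black overcap 23 mm in diameter from 67 mm up to the flat top at 93 mm. 80 g, stands upright on the table at the start. Point: on its axis, half-way up; z up, yaw free.
- roll_a_mid (a point): One of two alike roll-on bottles: slim straight amber tube 20 mm in diameter, 86 mm high, the upper 30 mm a black cap of the same width. 35 g, stands upright on the table at the start. Point: on its axis, half-way up; z up, yaw free.
- roll_b_mid (a point): The other roll-on bottle, the same in every way as the first (20 mm in diameter, 86 mm high, 35 g). Point: on its axis, half-way up; z up, yaw free.
- dropper_mid (a point): The loose dropper bottle: amber glass body 28 mm in diameter and 44 mm high with a white label, short shoulder, black collar 21 mm in diameter from 51 to 64 mm, and a thin black rubber bulb (15 mm) from there up to 84 mm. 50 g, stands upright on the table at the start. Point: on its axis, half-way up; z up, yaw free.
- jar_mid (a point): The loose jar: low amber jar 43 mm in diameter with a flat black lid 45 mm in diameter from 31 mm up to the top at 46 mm. 95 g, stands on the table at the start. Point: on its axis, half-way up; z up, yaw free.
- kit_box: Open gift box, fixed: kraft card base 84 mm (x) by 170 mm (y), 26 mm high, with a white insert (top 25 mm up). Three round cut-outs along its y axis at x = 0: 46 mm wide for the spray bottle at y = -50 mm; 32 mm wide for the roll-ons at y = +10 and +55 mm (either in either). Black floors 4 mm above the table, mouths bevelled. Origin: centre of underside, z up.
- dropper_tray: Pale wooden tray of dropper bottles, fixed: 146 mm (x) by 166 mm (y), 30 mm high, walls and floor 8 mm thick (inside 130 by 150 mm, inner floor 8 mm above the table). The sleeve of three dropper bottles stands in its +x half; the -x half is empty: a bottle stood at x = -28 mm, y = 0 has room all round. Origin: centre of underside, z up.
- jar_tray: Wooden tray of jars, fixed: the same shape, size and axes as the dropper tray (inner floor 8 mm above the table), told from it by the sleeve of two jars that stands in its +x half; the -x half is empty: a jar stood at x = -32 mm, y = 0 has room all round. Origin: centre of underside, z up.
- dropper_sleeve: Open kraft card sleeve 36 mm (x) by 100 mm (y), 30 mm high, holding three stock dropper bottles in a row (tops 86 mm above its underside), loose in the dropper tray, 250 g. To be left there. Origin: centre of underside, z up.
- jar_sleeve: Open kraft card sleeve 52 mm (x) by 100 mm (y), 20 mm high, holding two stock jars side by side (tops 48 mm above its underside), loose in the jar tray, 350 g. To be left there. Origin: centre of underside, z up.

How it is judged:
By the outcome, as a careful person would: the job done as asked, in the order asked, and still so for the second after the job is handed in, with the robot touching nothing.
It also fails if it takes over 112 s, if anything falls off the work surface, if the arm or the gripper's body presses on something with over 40 N, if the wrist force passes 120 N, or if a joint passes its speed limit or range.

ROBOT

A 7-joint arm with a two-finger parallel gripper is mounted at the origin on the work surface. World frame = base frame: x ahead of the robot, y to its left, z up, the work surface at z = 0. Lengths are in m, angles in degrees, forces in N, time in s.
With the tool pointing down it reaches from about 0.425 to 0.875 m from the base axis. Payload 4.7 kg.
Tool frame: the origin (TCP) lies between the finger pads; the fingertips stand env.finger_overhang ahead of it and the grasp point (between the pads) lies 5 mm behind it (env.finger_overhang is the distance from the TCP to the fingertips, in m); z points along the fingers, y is the line along which they close (so a half turn about z gives the same grasp; the last joint's range is limited). The gripper opens to 87 mm and grips with 3 to 60 N. Pads are 19 mm wide; open, the fingers measure 117 mm over their backs; the gripper's body (75 mm by 190 mm) begins 51 mm behind the grasp point.
Start: joints at [-74.593, 18.392, -4.016, 83.108, 1.295, 78.541, -3.26], TCP at [0.164, 0.629, 0.237] pointing down, gripper open.
Joint ranges: [-163.93, 163.93], [-17.29, 119.83], [-79.2, 71.16], [3.27, 140.29], [-89.18, 269.18], [5.43, 117.66], [-154.24, 154.24]. Speed limits (degrees/s): [147.25, 147.25, 180, 180, 180, 180, 180].

INTERFACE

Orientations are given as [roll, pitch, yaw] about the fixed x, y, z axes, in that order (R = Rz(yaw) Ry(pitch) Rx(roll)).
In Python, from cell import telemetry, eyes, env, models gives the robot as it stands. The module is installed in compiled form; this text tells all that it offers.
- The arm moves only by the tool drive_tool, never from a script. Its arguments are lists of equal length, an entry for each row: "angular": the turn, a rotation vector about the tool's x, y, z in rad, a list of three; "delta_pos": the shift along the tool's x, y, z in cm, a list of three; "gripper": the finger opening in cm, from 0 to 8.7. A call has 1 to 20 rows; each row shifts and turns the commanded pose from where the row before left it, along the tool's axes as they then stand; what a row does not reach is not made up. A row lasts 1/10 s, in which the tool goes at most 50 mm and 8.59 degrees, less where a joint would pass 70% of its speed; a pose out of reach is approached as far as the arm can. A call with a gripper value outside its range is refused whole. The fingers move at their own pace and stop on an object; "squeeze" is the grip in N (left out, the last holds). Time passes only in rows, so rows that do not move let the fingers close. It gives the time, the measured TCP pose, the force, the opening and the grip force at its end, in the units of the state.
- telemetry.get_obs(): the state, without advancing time (a new reading comes with each control period).
- eyes.read_camera(name): name is "scene" or "top" or "wrist"; returns a dict with "pixels" (384x512x3 uint8, red, green, blue), "mtx" (3x3 intrinsics, pixels), "origin" and "orientation" of the camera in the world. Camera axes: x right, y down, z forward; pixel columns grow to the right and rows downward; lengths in m; the calibration is good to about 2 mm. The wrist camera is an equidistant fisheye: a pixel r from the principal point sees the ray r / f radians off the axis. A picture is of the moment at which its call begins. There is no depth.
- env.sign_off(): hands the job in; it is judged then, once.
Trained networks look in a picture, given as the dict that the camera call returned (one of the last four; its "shot" number tells which), for a name from the list of things; names that differ only in an ending like _2 or _b are one class to them, and where a whole thing is asked for, a point or a joint stands for the part that bears it (a point fixed in the world has none). Each returns a list of dicts, best first, with "p" (0 to 1); they miss things now and then, are a little off and sometimes report something else, mostly with a low value. They report only what shows in the picture. A call takes as long as a camera call.
- models.search_frame(picture, target): "centre" ([column, row] in pixels, amid what is visible of it).
- models.cut_out(picture, target): "pixels" (384x512 bool, what is visible of it) and "centre" ([column, row] in pixels, amid what is visible of it).
The state is a dict: "time_s": time; "qpos": joint angles; "joint_velocities": joint speeds; "effort": joint torques, N m; "tool_pos": TCP position; "tool_rot": TCP orientation; "force": force on the tool from outside, world axes, zero at the start; "wrist_torque": the same for the moment, N m; "grip_width": finger opening in m; "grasp_force": force on a finger pad.
Only numpy, scipy, OpenCV 4.12 (cv2) and the standard library are available. Lean on these libraries where they do the work, as an engineer would, in place of code of your own. Each camera call takes 0.05 s, during which the arm holds its last target. There are 200 camera calls.

## Working session

There is one attempt and no reset: what is moved stays moved. The work goes in short steps, Python scripts to look and compute and a tool call to move; the robot and the scene stay as the last step left them, time stands still between calls to the robot, and variables do not carry over. Pictures are saved under pics/ and viewed, at most 17 in all, crops included, and the job is handed in when it is done.

Besides the shell and the picture viewer there is one more tool, called after ">>>" as name(argument=value, ...), one argument or row to a line, values as JSON. drive_tool: Moves the arm, as the interface text tells. Its arguments: {"type":"object","properties":{"angular":{"type":"array","items":{"type":"array","items":{"type":"number"}}},"delta_pos":{"type":"array","items":{"type":"array","items":{"type":"number"}}},"gripper":{"type":"array","items":{"type":"number"}},"squeeze":{"type":"number"}},"required":["angular","delta_pos","gripper"]}

```bash
mkdir -p pics; cat > h.py <<'E'
import numpy as np, cv2
from cell import telemetry, eyes, env, models
from scipy.spatial.transform import Rotation as R
def rot(c):
    o=np.array(c["orientation"],float)
    if o.shape==(3,3): return o
    return R.from_euler('xyz',o,degrees=True).as_matrix()
def ray(c,px):
    K=np.array(c["mtx"]);x=(px[0]-K[0,2])/K[0,0];y=(px[1]-K[1,2])/K[1,1]
    if c.get("fish"):
        r=np.hypot(x,y);d=np.array([np.sin(r)*x/max(r,1e-9),np.sin(r)*y/max(r,1e-9),np.cos(r)])
    else: d=np.array([x,y,1.])
    return rot(c)@d
def onz(c,px,z):
    o=np.array(c["origin"]);d=ray(c,px);return o+d*(z-o[2])/d[2]
def cam(n):
    c=eyes.read_camera(n);c["fish"]=(n=="wrist");return c
def save(c,n): cv2.imwrite(f"pics/{n}.png",c["pixels"][:,:,::-1])
E
python3 - <<'E'
from h import *
print(telemetry.get_obs()["tool_pos"],telemetry.get_obs()["tool_rot"],env.finger_overhang)
Z=dict(spray_mid=.046,roll_a_mid=.043,dropper_mid=.042,jar_mid=.023,kit_box=.02,dropper_tray=.02,jar_tray=.02,dropper_sleeve=.05,jar_sleeve=.03)
for n in ["top","scene"]:
    c=cam(n);save(c,n);print(n,c["origin"],c["orientation"],c["mtx"])
    for t,z in Z.items():
        for d in models.search_frame(c,t)[:4]: print(t,round(d["p"],2),np.round(d["centre"]),np.round(onz(c,d["centre"],z),3)[:2])
a=cv2.imread("pics/top.png");
E
```

```text
[0.16376128 0.62849098 0.23546505] [-1.79891626e+02  5.94989064e-03  1.65402348e+02] 0.014
top [0.40931137 0.01080191 1.0574894 ] [-171.0521631    -1.3919804   -88.86515426] [[382.61951122   0.         252.19300407]
 [  0.         382.61951122 196.29659575]
 [  0.           0.           1.        ]]
spray_mid 0.53 [301. 249.] [ 0.433 -0.141]
spray_mid 0.26 [197. 238.] [0.456 0.132]
roll_a_mid 0.62 [277. 216.] [ 0.517 -0.079]
dropper_mid 0.71 [251. 158.] [ 0.676 -0.005]
dropper_mid 0.15 [365. 239.] [ 0.463 -0.314]
kit_box 0.8 [118. 229.] [0.476 0.347]
kit_box 0.34 [247. 158.] [0.682 0.005]
dropper_tray 0.8 [368. 240.] [ 0.459 -0.328]
jar_tray 0.96 [242. 170.] [0.646 0.019]
dropper_sleeve 0.6 [367. 225.] [ 0.498 -0.316]
jar_sleeve 0.76 [250. 159.] [ 0.676 -0.003]
scene [ 1.21495063 -0.40824479  0.80151701] [-133.71400027    0.30606773   56.00507769] [[488.45399324   0.         254.03148623]
 [  0.         488.45399324 192.9893878 ]
 [  0.           0.           1.        ]]
spray_mid 0.94 [160. 193.] [ 0.44  -0.144]
spray_mid 0.73 [ 90. 243.] [ 0.491 -0.326]
spray_mid 0.24 [253. 173.] [0.499 0.066]
roll_a_mid 0.61 [204. 201.] [ 0.514 -0.075]
jar_mid 0.85 [268. 154.] [0.441 0.15 ]
jar_mid 0.66 [338. 144.] [0.506 0.324]
jar_mid 0.55 [205. 199.] [ 0.491 -0.059]
kit_box 0.94 [336. 139.] [0.487 0.337]
dropper_tray 0.68 [ 90. 244.] [ 0.469 -0.324]
jar_tray 0.62 [267. 229.] [0.643 0.007]
dropper_sleeve 0.94 [ 95. 246.] [ 0.51  -0.321]
jar_sleeve 0.86 [277. 239.] [0.685 0.001]
```

```bash
python3 - <<'E'
import cv2
a=cv2.imread("pics/top.png")[120:290,70:420];cv2.imwrite("pics/top2.png",cv2.resize(a,None,fx=2.28,fy=2.28,interpolation=cv2.INTER_CUBIC))
E
```

```text
(no output)
```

View pics/top2.png

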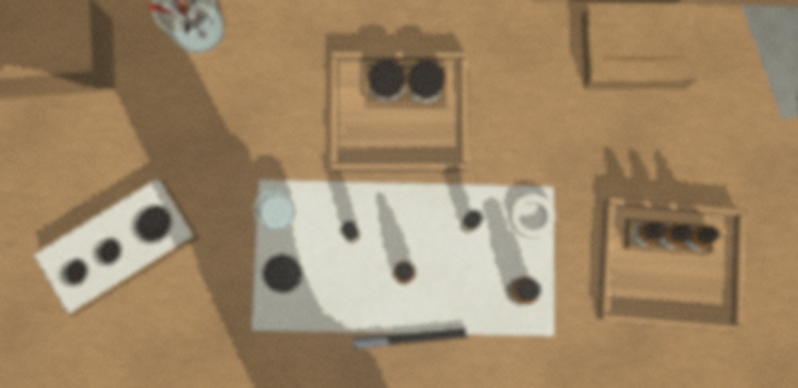

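View pics/scene.png

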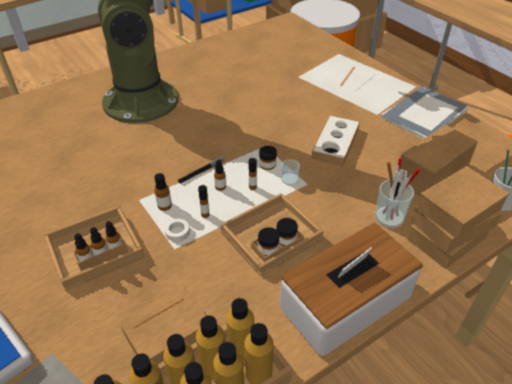

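The top crop shows the box at the left with its large hole up-right (152,222) and small holes (108,251) and (75,271). The jar is at (282,273), the slim roll-on caps at (350,230) and (471,218), the dropper at (403,271) and the spray at (524,290). The jar tray is at (398,110) and the dropper tray at (670,262). The scene view agrees.

```bash
cat >> h.py <<'E'
def delta(p,yaw=None):
    "tool-frame shift in cm from the measured pose to world p (TCP)"
    o=telemetry.get_obs();M=R.from_euler('xyz',o["tool_rot"],degrees=True).as_matrix()
    return np.round(M.T@(np.array(p)-o["tool_pos"])*100,2)
E
python3 - <<'E'
from h import *
c=cam("top")
P={'jar':((282,273),.046),'rollL':((350,230),.086),'rollR':((471,218),.086),'drop':((403,271),.084),'spray':((524,290),.093),
'h1':((152,222),.015),'h2':((108,251),.015),'h3':((75,271),.015),'beaker':((275,210),.03),'ring':((530,212),.02),
'jt1':((330,52),.03),'jt2':((466,54),.03),'jt3':((464,164),.03),'jt4':((330,162),.03),'dt1':((610,200),.03),'dt2':((740,212),.03),'dt3':((737,323),.03),'dt4':((600,317),.03)}
for k,(p,z) in P.items(): print(k,np.round(onz(c,(p[0]/2.28+70,p[1]/2.28+120),z)[:2],3))
w=cam("wrist");save(w,"w0");print(w["origin"],w["orientation"],w["mtx"]);print(delta([.5,.0,.3]))
print(telemetry.get_obs()["tool_pos"])
E
```

```text
jar [0.45 0.14]
rollL [0.498 0.062]
rollR [ 0.514 -0.073]
drop [0.454 0.002]
spray [ 0.435 -0.132]
h1 [0.509 0.301]
h2 [0.473 0.351]
h3 [0.449 0.387]
beaker [0.525 0.154]
ring [ 0.53 -0.15]
jt1 [0.719 0.096]
jt2 [ 0.721 -0.07 ]
jt3 [ 0.585 -0.069]
jt4 [0.584 0.091]
dt1 [ 0.546 -0.244]
dt2 [ 0.535 -0.4  ]
dt3 [ 0.404 -0.391]
dt4 [ 0.408 -0.23 ]
[0.09210173 0.64753333 0.38527441] [1.64384992e+02 2.14865637e-02 7.53676677e+01] [[297.31863964   0.         256.21106478]
 [  0.         297.31863964 191.31257965]
 [  0.           0.           1.        ]]
[-48.38 -52.4   -6.34]
[0.16384688 0.62902248 0.2366032 ]
```

>>> drive_tool(
  angular=[
    [0,0,0.14],
    [0,0,0.14],
    [0,0,0.14],
    [0,0,0.14],
    [0,0,0.14],
    [0,0,0],
    [0,0,0],
    [0,0,0],
    [0,0,0],
    [0,0,0],
    [0,0,0],
    [0,0,0],
    [0,0,0],
    [0,0,0],
    [0,0,0],
    [0,0,0],
    [0,0,0],
    [0,0,0],
    [0,0,0],
    [0,0,0],
  ],
  delta_pos=[
    [0,0,-0.8],
    [0,0,-0.8],
    [0,0,-0.8],
    [0,0,-0.8],
    [0,0,-0.8],
    [-4.75,-1.3,0],
    [-4.75,-1.3,0],
    [-4.75,-1.3,0],
    [-4.75,-1.3,0],
    [-4.75,-1.3,0],
    [-4.75,-1.3,0],
    [-4.75,-1.3,0],
    [-4.75,-1.3,0],
    [-4.75,-1.3,0],
    [-4.75,-1.3,0],
    [-4.75,-1.3,0],
    [-4.75,-1.3,0],
    [-4.75,-1.3,0],
    [-4.75,-1.3,0],
    [-4.75,-1.3,0],
  ],
  gripper=[5,5,5,5,5,5,5,5,5,5,5,5,5,5,5,5,5,5,5,5],
  squeeze=12,
)

```text
time_s: 3.1
tool_pos: [0.3938, 0.0017, 0.2787]
tool_rot: [179.7, 0.1, 125.2]
force: [0.3, 0.5, 0.7]
grip_width: 0.0496
grasp_force: 0.0
```

```bash
python3 - <<'E'
from h import *
w=cam("wrist");save(w,"w1");print(w["origin"],telemetry.get_obs()["tool_pos"])
Z=dict(spray_mid=.046,roll_a_mid=.043,dropper_mid=.042,jar_mid=.023,kit_box=.02,dropper_tray=.02,jar_tray=.02)
for t,z in Z.items():
    for d in models.search_frame(w,t)[:4]: print(t,round(d["p"],2),np.round(d["centre"]),np.round(onz(w,d["centre"],z),3)[:2])
E
```

```text
[0.3502477  0.06153594 0.42733711] [ 0.39576267 -0.00672403  0.27864481]
spray_mid 0.71 [226. 247.] [ 0.426 -0.118]
roll_a_mid 0.49 [288. 244.] [ 0.497 -0.064]
dropper_mid 0.68 [347. 178.] [0.505 0.062]
dropper_mid 0.67 [290. 193.] [ 0.453 -0.001]
jar_mid 0.73 [348. 108.] [0.453 0.141]
kit_box 0.75 [429.  38.] [0.493 0.32 ]
dropper_tray 0.47 [211. 298.] [ 0.463 -0.227]
jar_tray 0.58 [389. 215.] [0.61  0.058]
```

View pics/w1.png

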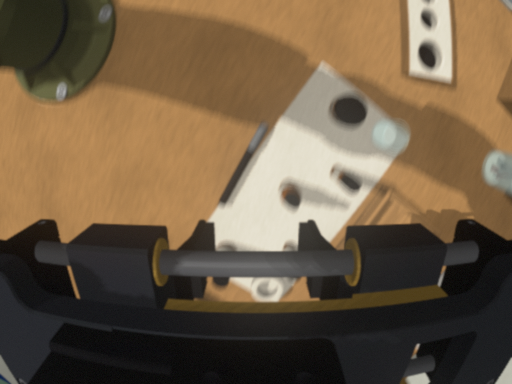

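The wrist view shows the jar at (348,108), the left roll-on at (348,178), the dropper at (290,193) and the box at the top right. The spray and right roll-on are partly hidden by the fingers, so I'll go past them for a clear look.

>>> drive_tool(
  angular=[
    [0,0,0],
    [0,0,0],
    [0,0,0],
    [0,0,0],
    [0,0,0],
    [0,0,0],
  ],
  delta_pos=[
    [-4.6,-0.9,0],
    [-4.6,-0.9,0],
    [-4.6,-0.9,0],
    [-4.6,-0.9,0],
    [0,0,0],
    [0,0,0],
  ],
  gripper=[5,5,5,5,5,5],
)

```text
time_s: 4.1
tool_pos: [0.4706, -0.1659, 0.2777]
tool_rot: [179.8, -0.1, 125.3]
force: [0.1, 0.4, -0.6]
grip_width: 0.0501
grasp_force: 0.0
```

```bash
python3 - <<'E'
from h import *
w=cam("wrist");save(w,"w2");print(w["origin"],telemetry.get_obs()["tool_pos"])
for t in ["spray_mid","roll_a_mid","dropper_mid","jar_mid"]:
    for d in models.cut_out(w,t)[:3]:
        m=d["pixels"];ys,xs=np.nonzero(m);print(t,round(d["p"],2),np.round(d["centre"]),m.sum(),xs.min(),xs.max(),ys.min(),ys.max())
a=w["pixels"][:300,100:500,::-1];cv2.imwrite("pics/w2c.png",cv2.resize(a,None,fx=2,fy=2,interpolation=cv2.INTER_CUBIC))
E
```

```text
[ 0.42731311 -0.1062749   0.42645728] [ 0.47053854 -0.16482706  0.27782417]
spray_mid 0.67 [249. 135.] 557 234 259 122 148
spray_mid 0.51 [206. 217.] 4233 157 270 174 300
roll_a_mid 0.75 [325. 131.] 436 310 339 123 142
dropper_mid 0.73 [318.  59.] 509 305 332 47 71
dropper_mid 0.72 [248. 134.] 545 234 260 123 148
```

View pics/w2c.png

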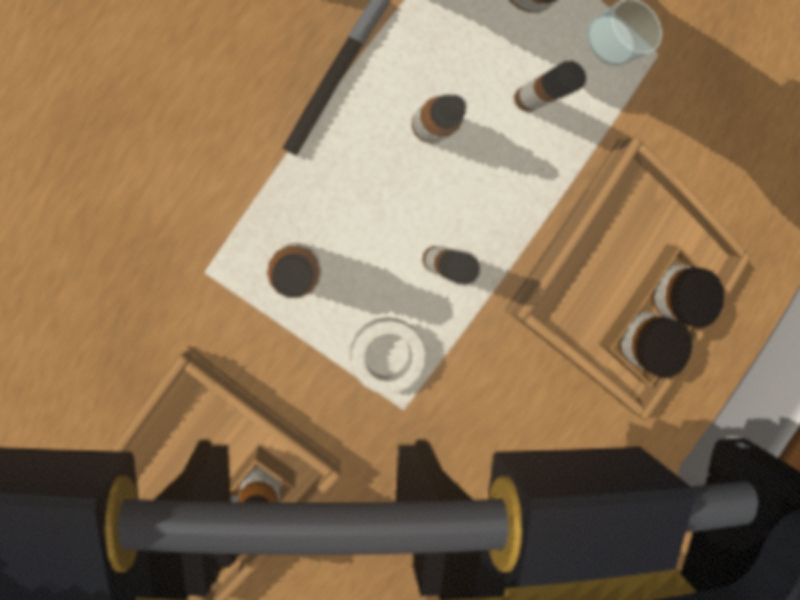

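The spray is at px (248,136), right roll-on cap at (332,133), dropper bulb at (325,54) and left roll-on cap at (385,38), all clear of each other.

```bash
python3 - <<'E'
from h import *
w=cam("wrist")
for n,p,z in [("spraytop",(248,136),.093),("spraymid",(247,135),.05),("rollR top",(331,133.5),.086),("rollR mid",(325,131.5),.05),("drop",(325,54),.082),("dropmid",(318,59),.04),("rollL",(386,37),.086),("rollLmid",(376,43),.043)]:
    print(n,np.round(onz(w,p,z)[:2],4))
print(delta([.4345,-.1345,.081]))
E
```

```text
spraytop [ 0.4371 -0.1336]
spraymid [ 0.4366 -0.1369]
rollR top [ 0.5137 -0.0745]
rollR mid [ 0.5148 -0.0741]
drop [ 0.4529 -0.002 ]
dropmid [ 0.4527 -0.001 ]
rollL [0.4987 0.0664]
rollLmid [0.5015 0.0701]
[ 4.59 -1.23 19.73]
```

>>> drive_tool(
  angular=[
    [0,0,0],
    [0,0,0],
    [0,0,0],
    [0,0,0],
    [0,0,0],
    [0,0,0],
    [0,0,0],
    [0,0,0],
    [0,0,0],
    [0,0,0],
  ],
  delta_pos=[
    [2.2,-0.55,2],
    [2.2,-0.55,4],
    [0,0,4],
    [0,0,4],
    [0,0,2],
    [0,0,1],
    [0,0,0],
    [0,0,0],
    [0,0,0],
    [0,0,0],
  ],
  gripper=[5,5,5,5,5,5,5,5,5,5],
)

```text
time_s: 5.4
tool_pos: [0.4375, -0.1368, 0.1093]
tool_rot: [179.7, 0.1, 125.3]
force: [-0.8, 0.1, 0.0]
grip_width: 0.0502
grasp_force: 0.0
```

```bash
python3 - <<'E'
from h import *
w=cam("wrist");save(w,"w3")
print(delta([.4368,-.135,.081]))
for d in models.search_frame(w,"spray_mid")[:3]: print(d, onz(w,d["centre"],.06))
E
```

```text
[0.18 0.05 2.81]
{'centre': [256.1, 215.9], 'p': 0.82} [ 0.4369816  -0.13680385  0.06      ]
```

View pics/w3.png

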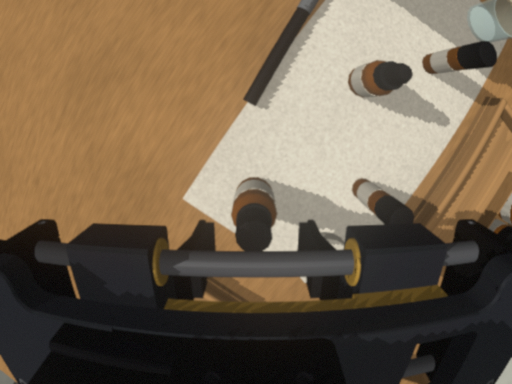

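The spray cap at (255,230) is centred between the fingers, so I descend and close.

>>> drive_tool(
  angular=[
    [0,0,0],
    [0,0,0],
    [0,0,0],
    [0,0,0],
    [0,0,0],
    [0,0,0],
    [0,0,0],
    [0,0,0],
    [0,0,0],
  ],
  delta_pos=[
    [0.1,0,1.4],
    [0,0,1.4],
    [0,0,0],
    [0,0,0],
    [0,0,0],
    [0,0,0],
    [0,0,0],
    [0,0,0],
    [0,0,0],
  ],
  gripper=[5,5,5,3,2,2,1.8,1.8,1.8],
  squeeze=15,
)

```text
time_s: 6.4
tool_pos: [0.4362, -0.1359, 0.0804]
tool_rot: [179.8, 0.0, 125.3]
force: [0.2, -1.4, 2.6]
grip_width: 0.0228
grasp_force: 15.0
```

>>> drive_tool(
  angular=[
    [0,0,0],
    [0,0,0],
    [0,0,0],
    [0,0,0],
    [0,0,0],
    [0,0,0],
    [0,0,0],
    [0,0,0],
    [0,0,0],
    [0,0,0],
    [0,0,0],
    [0,0,0],
    [0,0,0],
    [0,0,0],
    [0,0,0],
    [0,0,0],
    [0,0,0],
    [0,0,0],
  ],
  delta_pos=[
    [0,0,-2],
    [0,0,-4],
    [0,0,-4],
    [0,0,-4],
    [0,0,-2],
    [2.23,3.02,0],
    [2.23,3.02,0],
    [2.23,3.02,0],
    [2.23,3.02,0],
    [2.23,3.02,0],
    [2.23,3.02,0],
    [2.23,3.02,0],
    [2.23,3.02,0],
    [2.23,3.02,0],
    [2.23,3.02,0],
    [0,0,0],
    [0,0,0],
    [0,0,0],
  ],
  gripper=[1.8,1.8,1.8,1.8,1.8,1.8,1.8,1.8,1.8,1.8,1.8,1.8,1.8,1.8,1.8,1.8,1.8,1.8],
)

```text
time_s: 8.2
tool_pos: [0.5531, 0.2189, 0.2408]
tool_rot: [179.9, 0.0, 125.2]
force: [0.3, -1.2, -0.5]
grip_width: 0.0226
grasp_force: 15.0
```

```bash
python3 - <<'E'
from h import *
w=cam("wrist");print(w["origin"],telemetry.get_obs()["tool_pos"])
for d in models.cut_out(w,"kit_box")[:2]:
    m=d["pixels"].astype(np.uint8);r=cv2.minAreaRect(cv2.findContours(m,0,2)[0][0]);print(d["p"],d["centre"],m.sum(),r)
g=cv2.cvtColor(w["pixels"],cv2.COLOR_RGB2GRAY)
m2=cv2.erode(cv2.morphologyEx(m,cv2.MORPH_CLOSE,np.ones((45,45))),np.ones((7,7)))
b=((g<75)&(m2>0)).astype(np.uint8)
n,l,s,cc=cv2.connectedComponentsWithStats(b)
for i in range(1,n):
    if s[i,4]>40: print(s[i],cc[i],onz(w,cc[i],.014))
a=w["pixels"][:300,100:500,::-1];cv2.imwrite("pics/w4c.png",cv2.resize(a,None,fx=2,fy=2,interpolation=cv2.INTER_CUBIC))
E
```

```text
[0.50985823 0.27884797 0.38947119] [0.55324768 0.2186407  0.24106452]
0.59 [266.0, 61.2] 8592 ((264.9723205566406, 61.27300262451172), (70.35077667236328, 123.62553405761719), 0.8951737284660339)
[255   8  22  16 255] [265.44705882  15.46666667] [0.44864603 0.38710586 0.014     ]
[254  40  22  18 312] [264.81089744  48.59294872] [0.47379866 0.34985672 0.014     ]
[247  79  34  33 862] [263.68677494  95.33526682] [0.50732961 0.29987884 0.014     ]
```

View pics/w4c.png

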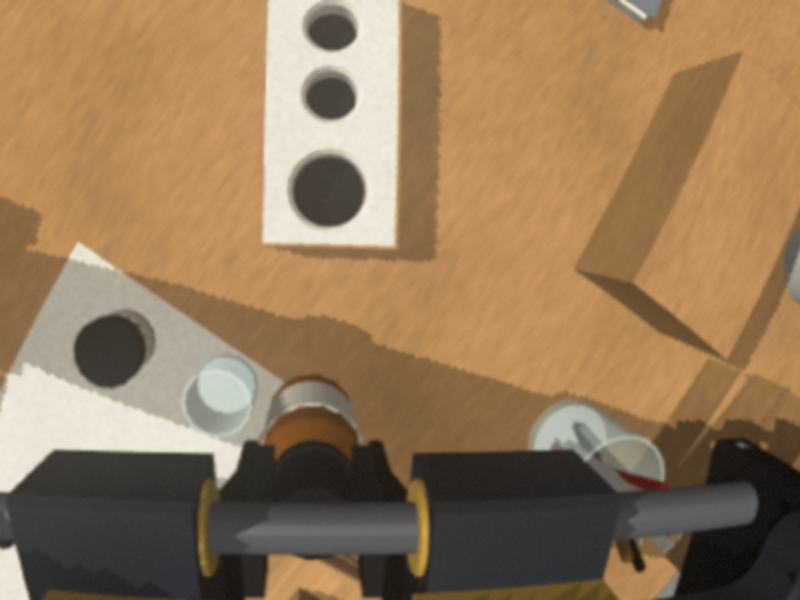

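The three cut-outs are in clear view (crop (328,189), (330,97), (331,27)), 105 mm apart end to end as they should be. The held spray is upright.

>>> drive_tool(
  angular=[
    [0,0,0],
    [0,0,0],
    [0,0,0],
    [0,0,0],
    [0,0,0],
    [0,0,0],
    [0,0,0],
    [0,0,0],
    [0,0,0],
    [0,0,0],
    [0,0,0],
  ],
  delta_pos=[
    [3.1,0.3,0],
    [3.1,0.3,0],
    [3.1,0.3,0],
    [0,0,2],
    [0,0,3],
    [0,0,3],
    [0,0,2],
    [0,0,1],
    [0,0,0],
    [0,0,0],
    [0,0,0],
  ],
  gripper=[1.8,1.8,1.8,1.8,1.8,1.8,1.8,1.8,1.8,1.8,1.8],
)

```text
time_s: 9.4
tool_pos: [0.5081, 0.3021, 0.133]
tool_rot: [179.6, 0.0, 125.3]
force: [-0.5, -0.6, -1.4]
grip_width: 0.0227
grasp_force: 15.0
```

```bash
python3 - <<'E'
from h import *
w=cam("wrist");print(w["origin"],telemetry.get_obs()["tool_pos"],delta([.5075,.3,.0844]))
a=w["pixels"][50:350,100:400,::-1];cv2.imwrite("pics/w5c.png",cv2.resize(a,None,fx=2,fy=2,interpolation=cv2.INTER_CUBIC))
E
```

```text
[0.46425096 0.3616276  0.28162542] [0.50794416 0.30215873 0.13282091] [-0.15 -0.19  4.84]
```

View pics/w5c.png

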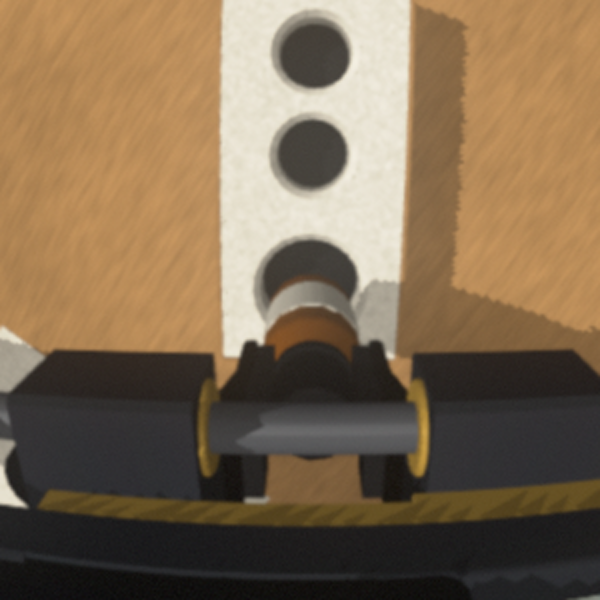

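```bash
python3 - <<'E'
from h import *
w=cam("wrist")
a=onz(w,(256.5,127),.004)[:2];am=onz(w,(254.5,127.5),.025)[:2];b=onz(w,(257.2,77.5),.004)[:2];bm=onz(w,(255.5,75.5),.025)[:2]
print(a,am,b,bm)
for p,q in((a,b),(am,bm)):
    u=(q-p)/np.linalg.norm(q-p);print(np.linalg.norm(q-p),u,p-.06*u)
print(delta([.5075,.3,.0844]))
E
```

```text
[0.47477686 0.34994918] [0.47282196 0.3494932 ] [0.4485468  0.38816373] [0.44754416 0.38675393]
0.046350490171560385 [-0.56590687  0.82446917] [0.50873127 0.30048103]
0.04502586959523301 [-0.56140621  0.82754037] [0.50650633 0.29984078]
[-0.15 -0.18  4.82]
```

>>> drive_tool(
  angular=[
    [0,0,0],
    [0,0,0],
    [0,0,0],
    [0,0,0],
    [0,0,0],
    [0,0,0],
    [0,0,0],
    [0,0,0],
    [0,0,0],
  ],
  delta_pos=[
    [-0.2,-0.2,0.5],
    [0,0,1],
    [0,0,1],
    [0,0,1],
    [0,0,0.7],
    [0,0,0.3],
    [0,0,0.2],
    [0,0,0],
    [0,0,0],
  ],
  gripper=[1.8,1.8,1.8,1.8,1.8,1.8,1.8,1.8,1.8],
)

```text
time_s: 10.4
tool_pos: [0.5071, 0.2993, 0.0845]
tool_rot: [179.7, -0.0, 125.3]
force: [0.4, 0.2, 0.5]
grip_width: 0.0226
grasp_force: 15.0
```

>>> drive_tool(
  angular=[
    [0,0,0],
    [0,0,0],
    [0,0,0],
    [0,0,0],
    [0,0,0],
    [0,0,0],
    [0,0,0],
    [0,0,0],
    [0,0,0],
  ],
  delta_pos=[
    [0,0,0.1],
    [0,0,0],
    [0,0,0],
    [0,0,0],
    [0,0,0],
    [0,0,-2],
    [0,0,-4],
    [0,0,-5],
    [0,0,-4],
  ],
  gripper=[1.8,1.8,2.6,3.5,4.5,4.5,4.5,4.5,4.5],
)

```text
time_s: 11.3
tool_pos: [0.5066, 0.2989, 0.2357]
tool_rot: [179.7, -0.0, 125.3]
force: [1.0, 0.6, 0.5]
grip_width: 0.0446
grasp_force: 0.0
```

```bash
python3 - <<'E'
from h import *
o=telemetry.get_obs();print(o["tool_pos"],o["force"],delta([.5145,-.0745,.06]))
E
```

```text
[0.50655521 0.29887888 0.23566957] [1.02632714 0.59372091 0.52250472] [-30.93 -21.02  17.46]
```

>>> drive_tool(
  angular=[
    [0,0,0],
    [0,0,0],
    [0,0,0],
    [0,0,0],
    [0,0,0],
    [0,0,0],
    [0,0,0],
    [0,0,0],
    [0,0,0],
    [0,0,0],
    [0,0,0],
    [0,0,0],
    [0,0,0],
    [0,0,0],
  ],
  delta_pos=[
    [-3.86,-2.63,0],
    [-3.86,-2.63,0],
    [-3.86,-2.63,0],
    [-3.86,-2.63,0],
    [-3.86,-2.63,0],
    [-3.86,-2.63,0],
    [-3.86,-2.63,0],
    [-3.86,-2.63,0],
    [0,0,4],
    [0,0,4],
    [0,0,2],
    [0,0,1],
    [0,0,0],
    [0,0,0],
  ],
  gripper=[4.5,4.5,4.5,4.5,4.5,4.5,4.5,4.5,4.5,4.5,4.5,4.5,4.5,4.5],
)

```text
time_s: 12.7
tool_pos: [0.5142, -0.0747, 0.1235]
tool_rot: [179.7, 0.1, 125.3]
force: [0.2, -0.0, -0.1]
grip_width: 0.0449
grasp_force: 0.0
```

```bash
python3 - <<'E'
from h import *
w=cam("wrist");print(telemetry.get_obs()["tool_pos"],delta([.5145,-.0745,.06]))
for t,z in (("roll_a_mid",.043),("dropper_mid",.04),("jar_mid",.023)):
  for d in models.search_frame(w,t)[:3]: print(t,d, onz(w,d["centre"],z))
a=w["pixels"][:300,100:500,::-1];cv2.imwrite("pics/w6c.png",cv2.resize(a,None,fx=2,fy=2,interpolation=cv2.INTER_CUBIC))
E
```

```text
[ 0.51453523 -0.07466357  0.12393585] [ 0.03 -0.03  6.39]
roll_a_mid {'centre': [254.7, 211.6], 'p': 0.98} [ 0.51744289 -0.08161734  0.043     ]
dropper_mid {'centre': [250.2, 81.1], 'p': 0.8} [0.45454943 0.00146197 0.04      ]
```

View pics/w6c.png

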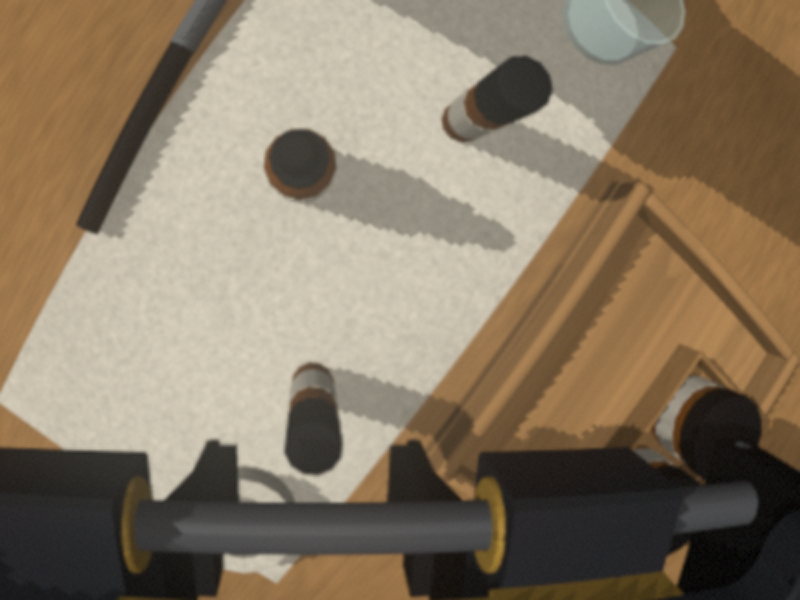

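```bash
python3 - <<'E'
from h import *
w=cam("wrist")
print(onz(w,(257,220),.086),onz(w,(256.5,182),.0),onz(w,(250,80),.084), onz(w,(361,41),.086),onz(w,(331,62),.0))
E
```

```text
[ 0.51349777 -0.0731889   0.086     ] [ 0.51078996 -0.06903343  0.        ] [ 0.45715024 -0.00112522  0.084     ] [0.49858505 0.06391316 0.086     ] [0.50071332 0.06376619 0.        ]
```

>>> drive_tool(
  angular=[
    [0,0,0],
    [0,0,0],
    [0,0,0],
    [0,0,0],
    [0,0,0],
    [0,0,0],
    [0,0,0],
    [0,0,0],
    [0,0,0],
    [0,0,0],
    [0,0,0],
  ],
  delta_pos=[
    [0.15,0,2],
    [0,0,2.5],
    [0,0,1.2],
    [0,0,0.7],
    [0,0,0],
    [0,0,0],
    [0,0,0],
    [0,0,0],
    [0,0,0],
    [0,0,0],
    [0,0,0],
  ],
  gripper=[4.5,4.5,4.5,4.5,4.5,4.5,2.8,2,1.6,1.6,1.6],
  squeeze=12,
)

```text
time_s: 14.05
tool_pos: [0.5128, -0.0733, 0.0586]
tool_rot: [179.8, 0.0, 125.3]
force: [-0.2, -0.7, 1.1]
grip_width: 0.0199
grasp_force: 12.0
```

>>> drive_tool(
  angular=[
    [0,0,0],
    [0,0,0],
    [0,0,0],
    [0,0,0],
    [0,0,0],
    [0,0,0],
    [0,0,0],
    [0,0,0],
    [0,0,0],
    [0,0,0],
    [0,0,0],
    [0,0,0],
    [0,0,0],
    [0,0,0],
    [0,0,0],
    [0,0,0],
    [0,0,0],
    [0,0,0],
    [0,0,0],
  ],
  delta_pos=[
    [0,0,-2],
    [0,0,-4],
    [0,0,-5],
    [0,0,-4],
    [4.14,2.11,0],
    [4.14,2.11,0],
    [4.14,2.11,0],
    [4.14,2.11,0],
    [4.14,2.11,0],
    [4.14,2.11,0],
    [4.14,2.11,0],
    [4.14,2.11,0],
    [4.14,2.11,0],
    [4.14,2.11,0],
    [0,0,0],
    [0,0,4],
    [0,0,4],
    [0,0,2],
    [0,0,0],
  ],
  gripper=[1.6,1.6,1.6,1.6,1.6,1.6,1.6,1.6,1.6,1.6,1.6,1.6,1.6,1.6,1.6,1.6,1.6,1.6,1.6],
)

```text
time_s: 15.95
tool_pos: [0.4435, 0.3838, 0.1053]
tool_rot: [-179.8, 0.1, 125.3]
force: [-0.1, 0.5, -0.4]
grip_width: 0.0202
grasp_force: 12.0
```

```bash
python3 - <<'E'
from h import *
w=cam("wrist");print(telemetry.get_obs()["tool_pos"],delta([.4482,.3872,.0626]))
a=w["pixels"][50:350,100:400,::-1];cv2.imwrite("pics/w7c.png",cv2.resize(a,None,fx=2,fy=2,interpolation=cv2.INTER_CUBIC))
E
```

```text
[0.44476084 0.38514169 0.10782057] [-0.03  0.4   4.52]
```

View pics/w7c.png

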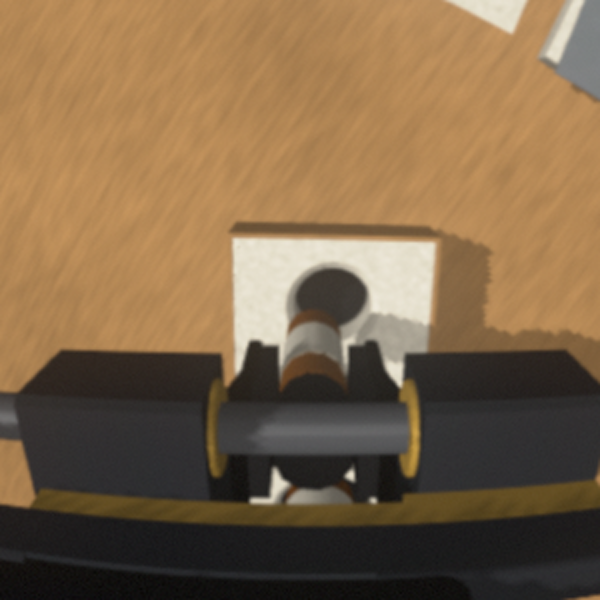

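The bottle sits about 4 mm left of the hole at crop (328,295), matching the computed +0.4 cm correction.

>>> drive_tool(
  angular=[
    [0,0,0],
    [0,0,0],
    [0,0,0],
    [0,0,0],
  ],
  delta_pos=[
    [0,0.3,0],
    [0,0,1],
    [0,0,0],
    [0,0,0],
  ],
  gripper=[1.6,1.6,1.6,1.6],
)

```text
time_s: 16.4
tool_pos: [0.448, 0.3882, 0.0995]
tool_rot: [179.8, -0.0, 125.3]
force: [-0.7, 0.6, -0.6]
grip_width: 0.0197
grasp_force: 12.0
```

```bash
python3 - <<'E'
from h import *
print(telemetry.get_obs()["tool_pos"],delta([.4482,.3872,.0626]))
E
```

```text
[0.44801872 0.38820224 0.09954123] [-0.09 -0.06  3.69]
```

>>> drive_tool(
  angular=[
    [0,0,0],
    [0,0,0],
    [0,0,0],
    [0,0,0],
    [0,0,0],
    [0,0,0],
    [0,0,0],
    [0,0,0],
  ],
  delta_pos=[
    [-0.1,-0.1,0.7],
    [0,0,1],
    [0,0,1],
    [0,0,0.6],
    [0,0,0.3],
    [0,0,0.1],
    [0,0,0],
    [0,0,0],
  ],
  gripper=[1.6,1.6,1.6,1.6,1.6,1.6,1.6,1.6],
)

```text
time_s: 17.2
tool_pos: [0.4474, 0.3866, 0.0626]
tool_rot: [179.9, 0.0, 125.3]
force: [-2.2, -2.1, 5.8]
grip_width: 0.0199
grasp_force: 12.0
```

>>> drive_tool(
  angular=[
    [0,0,0],
    [0,0,0],
    [0,0,0],
    [0,0,0],
    [0,0,0],
    [0,0,0],
    [0,0,0],
    [0,0,0],
    [0,0,0],
  ],
  delta_pos=[
    [0,0,0],
    [0,0,0],
    [0,0,0],
    [0,0,-2],
    [0,0,-4],
    [0,0,-4],
    [0,0,-4],
    [0,0,0],
    [0,0,0],
  ],
  gripper=[2.3,3.2,4.5,4.5,4.5,4.5,4.5,4.5,4.5],
)

```text
time_s: 18.1
tool_pos: [0.448, 0.387, 0.2032]
tool_rot: [179.6, -0.0, 125.3]
force: [-0.1, -0.7, -1.2]
grip_width: 0.045
grasp_force: 0.0
```

```bash
python3 - <<'E'
from h import *
print(telemetry.get_obs()["tool_pos"],delta([.499,.065,.12]))
E
```

```text
[0.44796266 0.38703362 0.20323179] [-29.23 -14.5    8.23]
```

>>> drive_tool(
  angular=[
    [0,0,0],
    [0,0,0],
    [0,0,0],
    [0,0,0],
    [0,0,0],
    [0,0,0],
    [0,0,0],
    [0,0,0],
    [0,0,0],
    [0,0,0],
    [0,0,0],
    [0,0,0],
    [0,0,0],
  ],
  delta_pos=[
    [-4.18,-2.07,0],
    [-4.18,-2.07,0],
    [-4.18,-2.07,0],
    [-4.18,-2.07,0],
    [-4.18,-2.07,0],
    [-4.18,-2.07,0],
    [-4.18,-2.07,0],
    [0,0,3],
    [0,0,3],
    [0,0,1.5],
    [0,0,0.7],
    [0,0,0],
    [0,0,0],
  ],
  gripper=[4.5,4.5,4.5,4.5,4.5,4.5,4.5,4.5,4.5,4.5,4.5,4.5,4.5],
)

```text
time_s: 19.4
tool_pos: [0.4987, 0.0643, 0.1199]
tool_rot: [179.8, -0.0, 125.3]
force: [-0.1, -0.2, 1.0]
grip_width: 0.0448
grasp_force: 0.0
```

```bash
python3 - <<'E'
from h import *
w=cam("wrist");print(telemetry.get_obs()["tool_pos"],delta([.499,.065,.06]))
for t,z in (("roll_a_mid",.05),("jar_mid",.023)):
  for d in models.search_frame(w,t)[:3]: print(t,d, onz(w,d["centre"],z))
a=w["pixels"][:300,100:500,::-1];cv2.imwrite("pics/w8c.png",cv2.resize(a,None,fx=2,fy=2,interpolation=cv2.INTER_CUBIC))
E
```

```text
[0.49904964 0.0643997  0.12034679] [0.05 0.   6.03]
jar_mid {'centre': [263.3, 87.7], 'p': 0.81} [0.44977515 0.14303992 0.023     ]
```

View pics/w8c.png

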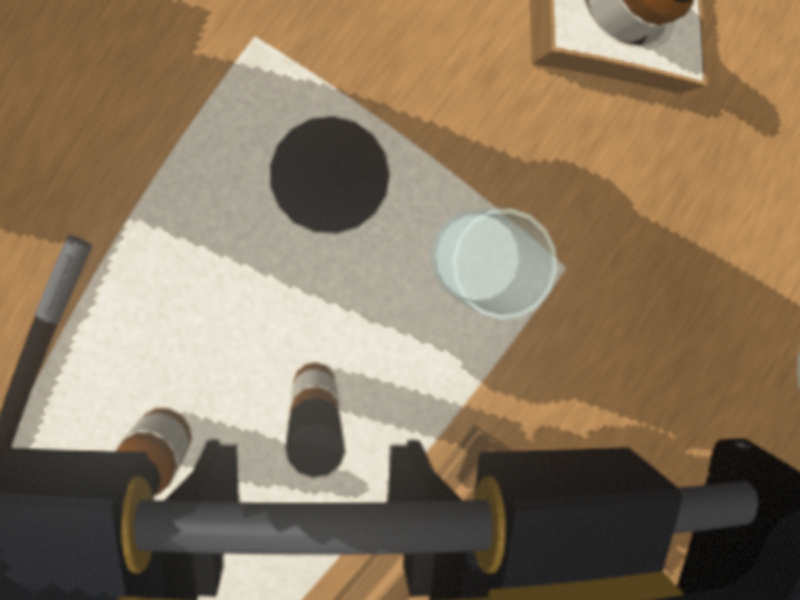

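The roll-on (crop (315,440)) is centred and neighbours are clear of the fingers; I'll descend and grip.

>>> drive_tool(
  angular=[
    [0,0,0],
    [0,0,0],
    [0,0,0],
    [0,0,0],
    [0,0,0],
    [0,0,0],
    [0,0,0],
    [0,0,0],
    [0,0,0],
    [0,0,0],
    [0,0,0],
  ],
  delta_pos=[
    [0.1,0,2],
    [0,0,2.2],
    [0,0,1.2],
    [0,0,0.6],
    [0,0,0],
    [0,0,0],
    [0,0,0],
    [0,0,0],
    [0,0,0],
    [0,0,0],
    [0,0,0],
  ],
  gripper=[4.5,4.5,4.5,4.5,4.5,4.5,2.8,2,1.6,1.6,1.6],
)

```text
time_s: 20.65
tool_pos: [0.4982, 0.0652, 0.0599]
tool_rot: [179.8, 0.0, 125.3]
force: [1.2, -0.3, 0.0]
grip_width: 0.0199
grasp_force: 12.0
```

```bash
python3 - <<'E'
from h import *
print(telemetry.get_obs()["tool_pos"],delta([.4738,.3497,.21]))
E
```

```text
[0.49822058 0.06515196 0.05988114] [ 24.63  14.51 -14.96]
```

>>> drive_tool(
  angular=[
    [0,0,0],
    [0,0,0],
    [0,0,0],
    [0,0,0],
    [0,0,0],
    [0,0,0],
    [0,0,0],
    [0,0,0],
    [0,0,0],
    [0,0,0],
    [0,0,0],
    [0,0,0],
    [0,0,0],
    [0,0,0],
  ],
  delta_pos=[
    [0,0,-2],
    [0,0,-4],
    [0,0,-5],
    [0,0,-4],
    [4.1,2.42,0],
    [4.1,2.42,0],
    [4.1,2.42,0],
    [4.1,2.42,0],
    [4.1,2.42,0],
    [4.1,2.42,0],
    [0,0,0],
    [0,0,1],
    [0,0,0],
    [0,0,0],
  ],
  gripper=[1.6,1.6,1.6,1.6,1.6,1.6,1.6,1.6,1.6,1.6,1.6,1.6,1.6,1.6],
)

```text
time_s: 22.05
tool_pos: [0.4745, 0.3473, 0.1995]
tool_rot: [179.9, 0.0, 125.1]
force: [-0.3, -0.6, -0.1]
grip_width: 0.0201
grasp_force: 12.0
```

```bash
python3 - <<'E'
from h import *
print(telemetry.get_obs()["tool_pos"],delta([.4738,.3497,.1]))
E
```

```text
[0.47454956 0.3472913  0.19949298] [0.25 0.06 9.95]
```

>>> drive_tool(
  angular=[
    [0,0,0],
    [0,0,0],
    [0,0,0],
    [0,0,0],
    [0,0,0],
    [0,0,0],
    [0,0,0],
  ],
  delta_pos=[
    [0.25,0.05,2],
    [0,0,3],
    [0,0,3],
    [0,0,1.5],
    [0,0,0.5],
    [0,0,0],
    [0,0,0],
  ],
  gripper=[1.6,1.6,1.6,1.6,1.6,1.6,1.6],
)

```text
time_s: 22.75
tool_pos: [0.4743, 0.3525, 0.1018]
tool_rot: [179.7, -0.0, 125.3]
force: [-0.4, -0.3, -0.5]
grip_width: 0.0196
grasp_force: 12.0
```

```bash
python3 - <<'E'
from h import *
w=cam("wrist");print(telemetry.get_obs()["tool_pos"],delta([.4738,.3497,.0636]))
a=w["pixels"][100:350,120:400,::-1];cv2.imwrite("pics/w9c.png",cv2.resize(a,None,fx=2,fy=2,interpolation=cv2.INTER_CUBIC))
E
```

```text
[0.47429791 0.35267835 0.10198055] [-0.22 -0.24  3.84]
```

View pics/w9c.png

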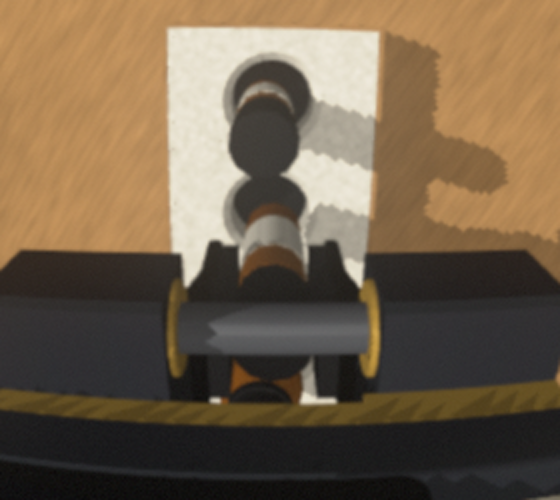

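The first roll-on stands down in the far hole (crop (265,120)). The held one is just over the middle hole, needing (-0.2, -0.2) cm.

>>> drive_tool(
  angular=[
    [0,0,0],
    [0,0,0],
    [0,0,0],
    [0,0,0],
    [0,0,0],
    [0,0,0],
    [0,0,0],
    [0,0,0],
    [0,0,0],
  ],
  delta_pos=[
    [-0.2,-0.2,0.3],
    [0,0,0.6],
    [0,0,1],
    [0,0,1],
    [0,0,0.6],
    [0,0,0.2],
    [0,0,0.1],
    [0,0,0],
    [0,0,0],
  ],
  gripper=[1.6,1.6,1.6,1.6,1.6,1.6,1.6,1.6,1.6],
)

```text
time_s: 23.7
tool_pos: [0.4726, 0.3492, 0.0633]
tool_rot: [179.9, 0.0, 125.3]
force: [-4.8, -2.8, 9.7]
grip_width: 0.0201
grasp_force: 12.0
```

>>> drive_tool(
  angular=[
    [0,0,0],
    [0,0,0],
    [0,0,0],
    [0,0,0],
    [0,0,0],
    [0,0,0],
    [0,0,0],
    [0,0,0],
    [0,0,0.142],
    [0,0,0.142],
    [0,0,0.142],
    [0,0,0.142],
    [0,0,0.142],
    [0,0,0.142],
    [0,0,0.142],
    [0,0,0.142],
  ],
  delta_pos=[
    [0,0,-0.1],
    [0,0,0],
    [0,0,0],
    [0,0,0],
    [0,0,-2],
    [0,0,-4],
    [0,0,-5],
    [0,0,-4],
    [0,0,0],
    [0,0,0],
    [0,0,0],
    [0,0,0],
    [0,0,0],
    [0,0,0],
    [0,0,0],
    [0,0,0],
  ],
  gripper=[1.6,2.2,3,4,4,4,4,5.5,5.5,5.5,5.5,5.5,5.5,5.5,5.5,5.5],
)

```text
time_s: 25.3
tool_pos: [0.4724, 0.349, 0.2129]
tool_rot: [179.9, -0.2, 59.9]
force: [0.6, 0.3, 0.2]
grip_width: 0.0549
grasp_force: 0.0
```

>>> drive_tool(
  angular=[
    [0,0,0.142],
    [0,0,0.142],
    [0,0,0.142],
    [0,0,0.142],
    [0,0,0.142],
    [0,0,0.142],
    [0,0,0.142],
    [0,0,0.142],
    [0,0,0],
    [0,0,0],
  ],
  delta_pos=[
    [0,0,0],
    [0,0,0],
    [0,0,0],
    [0,0,0],
    [0,0,0],
    [0,0,0],
    [0,0,0],
    [0,0,0],
    [0,0,0],
    [0,0,0],
  ],
  gripper=[5.5,5.5,5.5,5.5,5.5,5.5,5.5,5.5,5.5,5.5],
)

```text
time_s: 26.3
tool_pos: [0.4724, 0.3491, 0.213]
tool_rot: [-179.9, -0.1, -4.7]
force: [0.9, -0.0, -0.2]
grip_width: 0.055
grasp_force: 0.0
```

```bash
python3 - <<'E'
from h import *
o=telemetry.get_obs();print(np.round(o["qpos"]),o["tool_pos"],delta([.455,-.001,.12]))
for n in ("top","wrist"):
  c=cam(n);save(c,n+"_mid")
  for t,z in (("roll_a_mid",.08),("spray_mid",.09),("dropper_mid",.08),("jar_mid",.046)):
    for d in models.search_frame(c,t)[:4]: print(n,t,round(d["p"],2),np.round(d["centre"]),np.round(onz(c,d["centre"],z),3))
a=cv2.imread("pics/top_mid.png")[150:300,80:320]
b=cv2.imread("pics/wrist_mid.png")
cv2.imwrite("pics/m.png",np.vstack([cv2.resize(a,(480,300)),cv2.resize(b[:300],(480,281))]))
E
```

```text
[ -41.   11.    3.   95.   -1.   74. -133.] [0.47238445 0.34906061 0.21301114] [ 1.1  35.05  9.23]
top spray_mid 0.64 [137. 216.] [0.504 0.28  0.09 ]
top dropper_mid 0.58 [245. 240.] [0.45  0.005 0.08 ]
wrist roll_a_mid 0.71 [223. 207.] [0.454 0.384 0.08 ]
wrist spray_mid 0.61 [305. 144.] [0.511 0.3   0.09 ]
wrist dropper_mid 0.85 [495. 173.] [0.466 0.053 0.08 ]
wrist jar_mid 0.96 [419. 182.] [0.453 0.152 0.046]
```

View pics/m.png

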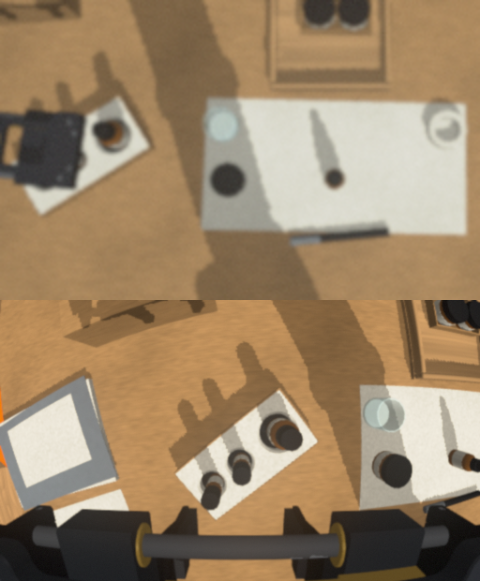

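All three bottles stand in the box, and the dropper and jar are untouched. On to the dropper.

>>> drive_tool(
  angular=[
    [0,0,0],
    [0,0,0],
    [0,0,0],
    [0,0,0],
    [0,0,0],
    [0,0,0],
    [0,0,0],
    [0,0,0],
    [0,0,0],
    [0,0,0],
    [0,0,0],
    [0,0,0],
    [0,0,0],
    [0,0,0],
  ],
  delta_pos=[
    [0.14,4.38,0],
    [0.14,4.38,0],
    [0.14,4.38,0],
    [0.14,4.38,0],
    [0.14,4.38,0],
    [0.14,4.38,0],
    [0.14,4.38,0],
    [0.14,4.38,0],
    [0,0,0],
    [0,0,4],
    [0,0,3],
    [0,0,2],
    [0,0,0],
    [0,0,0],
  ],
  gripper=[5.5,5.5,5.5,5.5,5.5,5.5,5.5,5.5,5.5,5.5,5.5,5.5,5.5,5.5],
)

```text
time_s: 28.2
tool_pos: [0.4544, -0.0005, 0.1229]
tool_rot: [-179.9, -0.2, -4.8]
force: [0.0, -0.3, -0.0]
grip_width: 0.0547
grasp_force: 0.0
```

```bash
python3 - <<'E'
from h import *
c=cam("top");w=cam("wrist");o=telemetry.get_obs();print(o["tool_pos"],o["tool_rot"],delta([.455,-.001,.034]))
for t,z in (("dropper_mid",.06),):
    for d in models.search_frame(w,t)[:4]: print(t,round(d["p"],2),np.round(d["centre"]),np.round(onz(w,d["centre"],z),3))
# dropper/jar trays from top: mask rects
for t in ("dropper_tray","jar_tray","dropper_sleeve","jar_sleeve"):
    for n,cc in (("top",c),("w",w)):
      for d in models.cut_out(cc,t)[:1]:
        ct=max(cv2.findContours(d["pixels"].astype(np.uint8),0,2)[0],key=cv2.contourArea);r=cv2.boxPoints(cv2.minAreaRect(ct))
        print(n,t,round(d["p"],2),[np.round(onz(cc,q,.03)[:2],3).tolist() for q in r])
save(w,"w10")
E
```

```text
[ 0.4553178  -0.0005262   0.12391678] [-179.82340757   -0.29379458   -4.85480048] [-0.07  0.08  8.99]
dropper_mid 0.94 [254. 201.] [0.461 0.001 0.06 ]
top dropper_tray 0.78 [[0.402, -0.222], [0.552, -0.234], [0.544, -0.413], [0.394, -0.397]]
w dropper_tray 0.83 [[0.546, -0.202], [0.552, -0.281], [0.398, -0.299], [0.41, -0.211]]
top jar_tray 0.85 [[0.573, 0.09], [0.719, 0.095], [0.723, -0.074], [0.577, -0.076]]
w jar_tray 0.86 [[0.642, 0.093], [0.621, -0.077], [0.556, -0.07], [0.574, 0.096]]
top dropper_sleeve 0.57 [[0.523, -0.261], [0.526, -0.371], [0.488, -0.369], [0.485, -0.26]]
w dropper_sleeve 0.56 [[0.524, -0.244], [0.525, -0.28], [0.488, -0.281], [0.489, -0.245]]
```

View pics/w10.png

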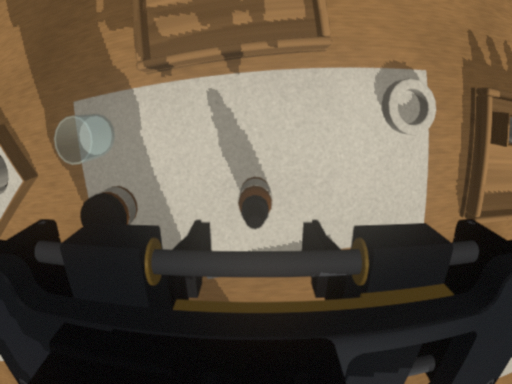

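The dropper (255,213) is centred between the fingers, and the neighbours are clear.

>>> drive_tool(
  angular=[
    [0,0,0],
    [0,0,0],
    [0,0,0],
    [0,0,0],
    [0,0,0],
    [0,0,0],
    [0,0,0],
    [0,0,0],
    [0,0,0],
    [0,0,0],
    [0,0,0],
  ],
  delta_pos=[
    [0.1,0.1,3],
    [0,0,3],
    [0,0,2],
    [0,0,1],
    [0,0,0],
    [0,0,0],
    [0,0,0],
    [0,0,0],
    [0,0,0],
    [0,0,0],
    [0,0,0],
  ],
  gripper=[5.5,5.5,5.5,5.5,5.5,5.5,3.8,3,2.4,2.4,2.4],
)

```text
time_s: 29.85
tool_pos: [0.4555, -0.0016, 0.0327]
tool_rot: [-179.8, -0.2, -4.9]
force: [-0.4, 0.5, 1.2]
grip_width: 0.0277
grasp_force: 12.0
```

```bash
python3 - <<'E'
from h import *
print(telemetry.get_obs()["tool_pos"],delta([.445,-.313,.17]))
E
```

```text
[ 0.45552892 -0.00156866  0.03273178] [  1.64  31.08 -13.81]
```

>>> drive_tool(
  angular=[
    [0,0,0],
    [0,0,0],
    [0,0,0],
    [0,0,0],
    [0,0,0],
    [0,0,0],
    [0,0,0],
    [0,0,0],
    [0,0,0],
    [0,0,0],
    [0,0,0],
    [0,0,0],
    [0,0,0],
    [0,0,0],
  ],
  delta_pos=[
    [0,0,-2],
    [0,0,-4],
    [0,0,-5],
    [0,0,-3],
    [0.2,3.9,0],
    [0.2,3.9,0],
    [0.2,3.9,0],
    [0.2,3.9,0],
    [0.2,3.9,0],
    [0.2,3.9,0],
    [0.2,3.9,0],
    [0.2,3.9,0],
    [0,0,0],
    [0,0,0],
  ],
  gripper=[2.4,2.4,2.4,2.4,2.4,2.4,2.4,2.4,2.4,2.4,2.4,2.4,2.4,2.4],
)

```text
time_s: 31.25
tool_pos: [0.4437, -0.315, 0.1713]
tool_rot: [-179.9, -0.1, -5.0]
force: [-0.3, 0.6, 0.1]
grip_width: 0.0275
grasp_force: 12.0
```

```bash
python3 - <<'E'
from h import *
w=cam("wrist");o=telemetry.get_obs();print(o["tool_pos"],o["tool_rot"],delta([.445,-.313,.0407]))
for t,z in (("dropper_tray",.03),("dropper_sleeve",.04)):
    for d in models.cut_out(w,t)[:1]:
        ct=max(cv2.findContours(d["pixels"].astype(np.uint8),0,2)[0],key=cv2.contourArea)
        q=cv2.approxPolyDP(ct,8,True)[:,0];print(t,round(d["p"],2),[(p.tolist(),np.round(onz(w,p,z)[:2],3).tolist()) for p in q])
save(w,"w11")
E
```

```text
[ 0.44418724 -0.31365058  0.17129832] [-1.79818152e+02 -9.55076610e-02 -4.87880981e+00] [ 0.05 -0.03 13.06]
dropper_tray 0.81 [([174, 87], [0.549, -0.243]), ([184, 225], [0.405, -0.234]), ([235, 224], [0.402, -0.289]), ([252, 208], [0.419, -0.308]), ([277, 223], [0.4, -0.333]), ([337, 220], [0.397, -0.398]), ([338, 84], [0.538, -0.404])]
dropper_sleeve 0.9 [([302, 106], [0.518, -0.364]), ([198, 108], [0.525, -0.267]), ([200, 143], [0.491, -0.265]), ([302, 141], [0.484, -0.362])]
```

View pics/w11.png

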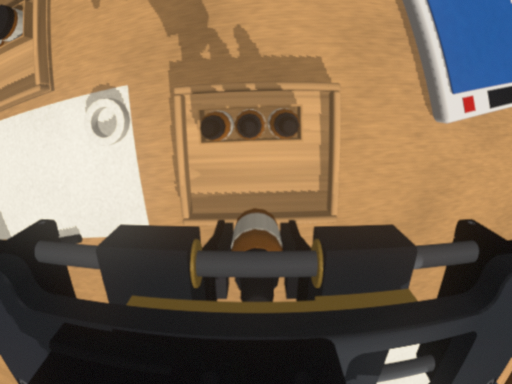

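The tray is at px (175..340, 85..220) with the sleeve at rows 106–142, and its empty half is just ahead of and under the held dropper, at the computed place. I'll lower it.

>>> drive_tool(
  angular=[
    [0,0,0],
    [0,0,0],
    [0,0,0],
    [0,0,0],
    [0,0,0],
    [0,0,0],
    [0,0,0],
    [0,0,0],
    [0,0,0],
    [0,0,0],
    [0,0,0],
  ],
  delta_pos=[
    [0,0.4,2],
    [0,0,3],
    [0,0,3],
    [0,0,2],
    [0,0,1],
    [0,0,0.8],
    [0,0,0.5],
    [0,0,0.3],
    [0,0,0.2],
    [0,0,0.1],
    [0,0,0],
  ],
  gripper=[2.4,2.4,2.4,2.4,2.4,2.4,2.4,2.4,2.4,2.4,2.4],
)

```text
time_s: 32.5
tool_pos: [0.4446, -0.3181, 0.043]
tool_rot: [-179.9, -0.2, -4.9]
force: [-0.9, -0.2, 0.3]
grip_width: 0.0274
grasp_force: 12.0
```

>>> drive_tool(
  angular=[
    [0,0,0],
    [0,0,0],
    [0,0,0],
  ],
  delta_pos=[
    [0,0,0.15],
    [0,0,0],
    [0,0,0],
  ],
  gripper=[2.4,2.4,2.4],
)

```text
time_s: 32.8
tool_pos: [0.4444, -0.318, 0.0413]
tool_rot: [-179.9, -0.2, -4.9]
force: [0.2, 0.3, 0.5]
grip_width: 0.0275
grasp_force: 12.0
```

>>> drive_tool(
  angular=[
    [0,0,0],
    [0,0,0],
    [0,0,0],
  ],
  delta_pos=[
    [0,0,0.1],
    [0,0,0],
    [0,0,0],
  ],
  gripper=[2.4,2.4,2.4],
)

```text
time_s: 33.1
tool_pos: [0.4446, -0.3181, 0.0407]
tool_rot: [-179.9, -0.2, -4.9]
force: [-1.4, 0.9, 4.9]
grip_width: 0.0275
grasp_force: 12.0
```

>>> drive_tool(
  angular=[
    [0,0,0],
    [0,0,0],
    [0,0,0],
    [0,0,0],
    [0,0,0],
    [0,0,0],
    [0,0,0],
    [0,0,0],
  ],
  delta_pos=[
    [0,0,0],
    [0,0,0],
    [0,0,0],
    [0,0,0],
    [0,0,-2],
    [0,0,-4],
    [0,0,-5],
    [0,0,-4],
  ],
  gripper=[3.2,4,5,5,5,5,5,7],
)

```text
time_s: 33.9
tool_pos: [0.4439, -0.3188, 0.1925]
tool_rot: [-179.9, -0.2, -4.9]
force: [1.3, -0.7, 0.1]
grip_width: 0.0531
grasp_force: 0.0
```

```bash
python3 - <<'E'
from h import *
w=cam("wrist");save(w,"w12");
for d in models.search_frame(w,"jar_mid")[:3]: print(round(d["p"],2),d["centre"],onz(w,d["centre"],.035))
for d in models.search_frame(w,"dropper_mid")[:3]: print(round(d["p"],2),d["centre"],onz(w,d["centre"],.06))
print(telemetry.get_obs()["tool_pos"],delta([.451,.142,.1]))
E
```

```text
0.59 [255.8, 184.3] [ 0.44611405 -0.31845446  0.06      ]
[ 0.44558422 -0.31949049  0.19322126] [ -3.46 -46.02   9.33]
```

>>> drive_tool(
  angular=[
    [0,0,0],
    [0,0,0],
    [0,0,0],
    [0,0,0],
    [0,0,0],
    [0,0,0],
    [0,0,0],
    [0,0,0],
    [0,0,0],
    [0,0,0],
    [0,0,0],
    [0,0,0],
    [0,0,0],
    [0,0,0],
    [0,0,0],
  ],
  delta_pos=[
    [-0.35,-4.6,0],
    [-0.35,-4.6,0],
    [-0.35,-4.6,0],
    [-0.35,-4.6,0],
    [-0.35,-4.6,0],
    [-0.35,-4.6,0],
    [-0.35,-4.6,0],
    [-0.35,-4.6,0],
    [-0.35,-4.6,0],
    [-0.35,-4.6,0],
    [0,0,0],
    [0,0,4],
    [0,0,3],
    [0,0,0],
    [0,0,0],
  ],
  gripper=[7,7,7,7,7,7,7,7,7,7,7,7,7,7,7],
)

```text
time_s: 35.55
tool_pos: [0.4477, 0.1425, 0.1206]
tool_rot: [-179.9, -0.0, -4.9]
force: [-0.3, 0.0, 0.5]
grip_width: 0.0699
grasp_force: 0.0
```

```bash
python3 - <<'E'
from h import *
w=cam("wrist");save(w,"w13");print(w["origin"])
g=cv2.cvtColor(w["pixels"],cv2.COLOR_RGB2GRAY)
for d in models.cut_out(w,"jar_mid")[:2]:
    m=d["pixels"];ys,xs=np.nonzero(m);print(round(d["p"],2),d["centre"],xs.min(),xs.max(),ys.min(),ys.max(),onz(w,d["centre"],.035),onz(w,((xs.min()+xs.max())/2,ys.min()),.031))
print(telemetry.get_obs()["tool_pos"],delta([.451,.142,.033]))
E
```

```text
[0.52045329 0.13602376 0.26931635]
0.8 [254.4, 198.6] 229 284 166 228 [0.44928209 0.14382145 0.035     ] [0.47556446 0.1398194  0.031     ]
[0.44932104 0.14324401 0.12250755] [0.14 0.14 8.95]
```

>>> drive_tool(
  angular=[
    [0,0,0],
    [0,0,0],
    [0,0,0],
    [0,0,0],
    [0,0,0],
    [0,0,0],
    [0,0,0],
    [0,0,0],
    [0,0,0],
    [0,0,0],
    [0,0,0],
  ],
  delta_pos=[
    [0.15,0.1,3],
    [0,0,3],
    [0,0,2],
    [0,0,0.8],
    [0,0,0],
    [0,0,0],
    [0,0,0],
    [0,0,0],
    [0,0,0],
    [0,0,0],
    [0,0,0],
  ],
  gripper=[7,7,7,7,7,7,5.5,4.7,4.2,4.2,4.2],
  squeeze=15,
)

```text
time_s: 36.75
tool_pos: [0.4501, 0.1423, 0.0335]
tool_rot: [-179.8, -0.2, -4.9]
force: [0.3, 0.1, 1.7]
grip_width: 0.0444
grasp_force: 15.0
```

```bash
python3 - <<'E'
from h import *
print(telemetry.get_obs()["tool_pos"],delta([.620,.01,.15]))
E
```

```text
[0.45012261 0.14233337 0.03345849] [ 18.08  11.71 -11.63]
```

>>> drive_tool(
  angular=[
    [0,0,0],
    [0,0,0],
    [0,0,0],
    [0,0,0],
    [0,0,0],
    [0,0,0],
    [0,0,0],
    [0,0,0],
    [0,0,0],
    [0,0,-0.085],
    [0,0,0],
    [0,0,0],
  ],
  delta_pos=[
    [0,0,-2],
    [0,0,-4],
    [0,0,-4],
    [3,1.92,-2],
    [3,1.92,0],
    [3,1.92,0],
    [3,1.92,0],
    [3,1.92,0],
    [3,1.92,0],
    [0,0,0],
    [0,0,0],
    [0,0,0],
  ],
  gripper=[4.2,4.2,4.2,4.2,4.2,4.2,4.2,4.2,4.2,4.2,4.2,4.2],
)

```text
time_s: 37.95
tool_pos: [0.6186, 0.0125, 0.1528]
tool_rot: [-179.9, -0.1, -0.1]
force: [0.3, -0.1, -0.5]
grip_width: 0.0439
grasp_force: 15.0
```

```bash
python3 - <<'E'
from h import *
w=cam("wrist");o=telemetry.get_obs();print(o["tool_pos"],o["tool_rot"])
for t,z in (("jar_tray",.03),("jar_sleeve",.03)):
    for d in models.cut_out(w,t)[:1]:
        ct=max(cv2.findContours(d["pixels"].astype(np.uint8),0,2)[0],key=cv2.contourArea)
        q=cv2.approxPolyDP(ct,8,True)[:,0];print(t,round(d["p"],2),[(p.tolist(),np.round(onz(w,p,z)[:2],3).tolist()) for p in q])
print(delta([.62,.012,.0415]));save(w,"w14")
E
```

```text
[0.61854509 0.01281111 0.15304636] [-1.79843771e+02 -1.01592851e-01 -2.85526395e-02]
jar_tray 0.87 [([344, 78], [0.724, -0.068]), ([169, 82], [0.721, 0.093]), ([179, 228], [0.578, 0.091]), ([206, 218], [0.589, 0.062]), ([220, 227], [0.579, 0.049]), ([250, 194], [0.613, 0.019]), ([278, 201], [0.606, -0.008]), ([292, 226], [0.58, -0.023]), ([340, 224], [0.582, -0.072])]
jar_sleeve 0.67 [([320, 93], [0.709, -0.046]), ([212, 94], [0.707, 0.053]), ([214, 147], [0.658, 0.052]), ([318, 147], [0.659, -0.045])]
[ 0.1   0.12 11.19]
```

>>> drive_tool(
  angular=[
    [0,0,0],
    [0,0,0],
    [0,0,0],
    [0,0,0],
    [0,0,0],
    [0,0,0],
    [0,0,0],
    [0,0,0],
    [0,0,0],
    [0,0,0],
  ],
  delta_pos=[
    [0.05,0.15,2],
    [0,0,3],
    [0,0,2.5],
    [0,0,1.5],
    [0,0,1],
    [0,0,0.5],
    [0,0,0.3],
    [0,0,0.2],
    [0,0,0],
    [0,0,0],
  ],
  gripper=[4.2,4.2,4.2,4.2,4.2,4.2,4.2,4.2,4.2,4.2],
)

```text
time_s: 39.1
tool_pos: [0.6205, 0.0106, 0.0441]
tool_rot: [-179.9, -0.2, -0.0]
force: [-0.4, 0.7, -1.2]
grip_width: 0.0444
grasp_force: 15.0
```

>>> drive_tool(
  angular=[
    [0,0,0],
    [0,0,0],
    [0,0,0],
    [0,0,0],
  ],
  delta_pos=[
    [0,0,0.15],
    [0,0,0.1],
    [0,0,0],
    [0,0,0],
  ],
  gripper=[4.2,4.2,4.2,4.2],
)

```text
time_s: 39.5
tool_pos: [0.6203, 0.0106, 0.0415]
tool_rot: [-179.9, -0.2, -0.0]
force: [-1.9, 0.0, 1.9]
grip_width: 0.0444
grasp_force: 15.0
```

>>> drive_tool(
  angular=[
    [0,0,0],
    [0,0,0],
  ],
  delta_pos=[
    [0,0,0.06],
    [0,0,0],
  ],
  gripper=[4.2,4.2],
)

```text
time_s: 39.7
tool_pos: [0.6203, 0.0106, 0.0414]
tool_rot: [-179.9, -0.2, -0.0]
force: [-2.9, -0.3, 7.6]
grip_width: 0.0443
grasp_force: 15.0
```

>>> drive_tool(
  angular=[
    [0,0,0],
    [0,0,0],
    [0,0,0],
    [0,0,0],
    [0,0,0],
    [0,0,0],
    [0,0,0],
    [0,0,0],
    [0,0,0],
    [0,0,0],
    [0,0,0],
    [0,0,0],
  ],
  delta_pos=[
    [0,0,0],
    [0,0,0],
    [0,0,0],
    [0,0,0],
    [0,0,-2],
    [0,0,-4],
    [0,0,-5],
    [0,0,-5],
    [0,0,-4],
    [0,0,0],
    [0,0,0],
    [0,0,0],
  ],
  gripper=[4.9,5.6,6.4,6.4,6.4,6.4,6.4,6.4,6.4,6.4,6.4,6.4],
)

```text
time_s: 40.9
tool_pos: [0.6186, 0.0103, 0.2385]
tool_rot: [-179.9, 0.0, -0.0]
force: [-1.0, -0.0, -0.5]
grip_width: 0.0639
grasp_force: 0.0
```

```bash
python3 - <<'E'
from h import *
w=cam("wrist");s=cam("scene");save(s,"fin");print(telemetry.get_obs()["tool_pos"])
a=cv2.resize(s["pixels"][90:290,40:380,::-1],(800,470),interpolation=cv2.INTER_CUBIC)
cv2.imwrite("pics/finc.png",a)
E
```

```text
[0.61844166 0.0102673  0.2381255 ]
```

View pics/finc.png

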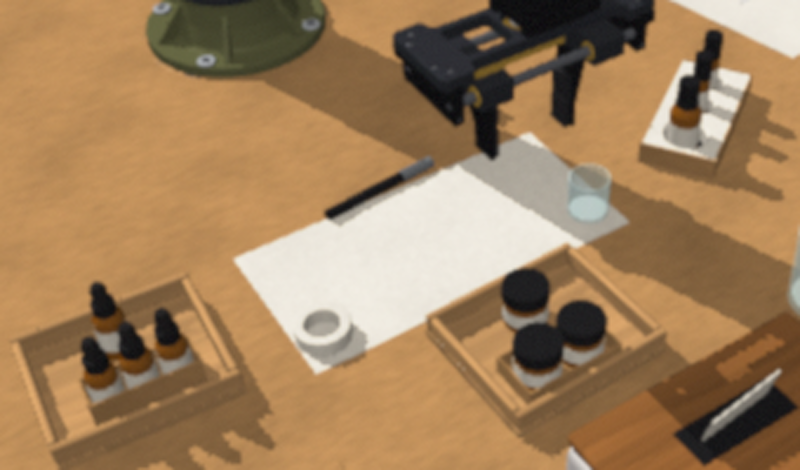

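The final picture shows three bottles standing in the box (690,95), the dropper upright in its tray (105,320) and the jar in its tray (525,297). Both sleeves are where they were.

```bash
python3 -c "
from cell import env
print(env.sign_off())"
```

```text
the job is handed in; nothing more can be done
None
```

The job is handed in at about 41 s of the 112 s allowed: the spray and both roll-ons stand in the gift box, the dropper bottle and jar stand upright in their own trays, and the stock sleeves were left in place. The sign-off returned no verdict.

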